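# Sort the enamelled plaques by colour into their racks

### The arm

A 7-joint arm with a two-finger parallel gripper is mounted at the origin on the work surface. World frame = base frame: x ahead of the robot, y to its left, z up, the work surface at z = 0. Lengths are in m, angles in rad, forces in N, time in s.
With the tool pointing down it reaches from about 0.425 to 0.875 m from the base axis. Payload 4.7 kg.
Tool frame: the origin (TCP) lies midway between the tips of the shut fingers; the grasp point (between the pads) lies 19 mm behind it; z points along the fingers, y is the line along which they close (so a half turn about z gives the same grasp; the last joint's range is limited). The gripper opens to 87 mm and grips with 3 to 60 N. Pads are 19 mm wide; open, the fingers measure 117 mm over their backs; the gripper's body (75 mm by 190 mm) begins 51 mm behind the grasp point.
Start: joints at [-1.228, 0.321, -0.07, 1.45, 0.023, 1.371, -0.057], TCP at [0.21, 0.615, 0.223] pointing down, gripper open.
Joint ranges: [-2.86, 2.86], [-0.3, 2.09], [-1.38, 1.24], [0.06, 2.45], [-1.56, 4.7], [0.09, 2.05], [-2.69, 2.69]. Speed limits (rad/s): [2.57, 2.57, 3.14, 3.14, 3.14, 3.14, 3.14].

### API

Orientations are given as a rotation vector (axis times angle).
In Python, from bench import ctrl gives the robot as it stands. The module is installed in compiled form; this text tells all that it offers.
- The arm moves only by the tool carry_out, never from a script. Its argument "steps" is a list of rows, each a list of 7 numbers: the turn, a rotation vector about the world's x, y, z in degrees, then the shift along the world's x, y, z in cm, then the opening, from 0 (shut) to 1 (fully open). A call has 1 to 12 rows; each row is the pose to reach, as a shift and turn from the pose commanded when the call began; what a row does not reach only later rows make up. A row lasts 1/10 s, in which the tool goes at most 50 mm and 8.59 degrees, less where a joint would pass 70% of its speed; a pose out of reach is approached as far as the arm can. A call with a gripper value outside its range is refused whole. The fingers move at their own pace and stop on an object; "squeeze" is the grip in N (left out, the last holds). Time passes only in rows, so rows that repeat a pose let the fingers close. It gives the time, the measured TCP pose, the force, the opening and the grip force at its end, in the units of the state.
- ctrl.get_state(): the state, without advancing time (a new reading comes with each control period).
- ctrl.get_image(name): name is "scene" or "side" or "wrist"; returns a dict with "pixels" (384x512x3 uint8, red, green, blue), "camera_matrix" (3x3 intrinsics, pixels), "k1" (the pictures are not rectified: a ray, as slopes to the right and down, at radius r is drawn at 1 + k1 r^2 times it, then the intrinsics apply), "cam_to_world" (4x4, takes a point from camera to world coordinates); the wrist camera has in their place "T_tool_cam" (4x4, takes a point from camera to tool coordinates, whose origin is the TCP and whose axes are the flange's). Camera axes: x right, y down, z forward; pixel columns grow to the right and rows downward; lengths in m; the calibration is good to about 2 mm. A picture is of the moment at which its call begins: read the wrist's pose just before it. There is no depth.
- ctrl.close_job(): hands the job in; it is judged then, once.
The state is a dict: "time": time; "joint_positions": joint angles; "qd": joint speeds; "joint_torque": joint torques, N m; "position": TCP position; "tool_rot": TCP orientation; "ft_force": force on the tool from outside, world axes, zero at the start; "torque": the same for the moment, N m; "grip_width": opening from 0.0 (shut) to 1.0 (fully open); "grip_force": force on a finger pad.
Only numpy, scipy, OpenCV 4.12 (cv2) and the standard library are available. Lean on these libraries where they do the work, as an engineer would, in place of code of your own. Each camera call takes 0.05 s, during which the arm holds its last target. There are 200 camera calls.

### The job

Sort the dry enamelled plaques by colour: take the two blue ones and the red one out of the wooden drying rack and stand each on edge in a slot of its own in the rack of its colour, right down on the rack's floor and about centred along the slot. Set them down rather than dropping them. Leave the bare brass plaque standing where it is in the drying rack, and do not disturb the jars, bottle and cup.

Things in the scene. Friction and masses are not known exactly. Their poses are not given: they have to be found in the camera images.
- blue_plaque_a: Blue enamelled plaque with a round star emblem, both faces alike: 90 mm wide (its x), 12 mm thick (its y), 85 mm tall (its z), about 0.14 kg. Origin: centre of its lower edge. It starts standing on edge in any one of the drying rack's four slots, top edge 93 mm above the table.
- blue_plaque_b: Blue enamelled plaque with a round star emblem, both faces alike: 90 mm wide (its x), 12 mm thick (its y), 85 mm tall (its z), about 0.14 kg. Origin: centre of its lower edge. It starts standing on edge in any one of the drying rack's four slots, top edge 93 mm above the table.
- red_plaque: Red enamelled plaque with a round star emblem, both faces alike: 90 mm wide (its x), 12 mm thick (its y), 85 mm tall (its z), about 0.14 kg. Origin: centre of its lower edge. It starts standing on edge in any one of the drying rack's four slots, top edge 93 mm above the table.
- bare_plaque: Bystander: bare brass-coloured, not yet enamelled plaque with a round star emblem, both faces alike: 90 mm wide (its x), 12 mm thick (its y), 85 mm tall (its z), about 0.14 kg. Origin: centre of its lower edge. It starts standing on edge in any one of the drying rack's four slots, top edge 93 mm above the table. It stays where it is.
- drying_rack: Dark wooden drying rack with four slots, holding the four plaques at the start. Base 140 x 280 mm (x, y), 8 mm thick, fixed; origin: centre of its underside. Slots run along its x, at y = -105, -35, 35 and 105 mm, each between two outward-leaning wooden slats that reach 44 mm above the table; a 45 mm high end board at each end of the row.
- blue_rack: Blue-painted rack with two slots, empty at the start; it may stand left or right of the drying rack. Base 140 x 140 mm (x, y), 8 mm thick, fixed; origin: centre of its underside. Slots run along its x, at y = -35 and 35 mm, each between two outward-leaning aluminium slats that reach 44 mm above the table; a 45 mm high end board at each end of the row.
- red_rack: Red-painted rack with two slots, empty at the start; it may stand left or right of the drying rack. Base 140 x 140 mm (x, y), 8 mm thick, fixed; origin: centre of its underside. Slots run along its x, at y = -35 and 35 mm, each between two outward-leaning aluminium slats that reach 44 mm above the table; a 45 mm high end board at each end of the row.
- blue_rack_slot0 (a point): Centre of the floor of the blue rack's slot at y = -35 mm, 8 mm above the table; x along the slot, y across it, z up. The slot is 16 mm wide at its floor, 26 mm at the top of its slats (44 mm above the table); slats 110 mm long, ends open. A plaque stands in it with its width along x, its thickness along y.
- blue_rack_slot1 (a point): Centre of the floor of the blue rack's slot at y = +35 mm, 8 mm above the table; x along the slot, y across it, z up. The slot is 16 mm wide at its floor, 26 mm at the top of its slats (44 mm above the table); slats 110 mm long, ends open. A plaque stands in it with its width along x, its thickness along y.
- red_rack_slot0 (a point): Centre of the floor of the red rack's slot at y = -35 mm, 8 mm above the table; x along the slot, y across it, z up. The slot is 16 mm wide at its floor, 26 mm at the top of its slats (44 mm above the table); slats 110 mm long, ends open. A plaque stands in it with its width along x, its thickness along y.
- red_rack_slot1 (a point): Centre of the floor of the red rack's slot at y = +35 mm, 8 mm above the table; x along the slot, y across it, z up. The slot is 16 mm wide at its floor, 26 mm at the top of its slats (44 mm above the table); slats 110 mm long, ends open. A plaque stands in it with its width along x, its thickness along y.
- blue_jar: Bystander: glass paint jar with a blue label and black cap, 48 mm across, 60 mm tall, loose. Origin: centre of its underside.
- red_jar: Bystander: glass paint jar with a red label and black cap, 48 mm across, 60 mm tall, loose. Origin: centre of its underside.
- solvent_bottle: Bystander: white plastic bottle, 64 mm across, 130 mm tall, loose. Origin: centre of its underside.
- mixing_cup: Bystander: white open cup, 66 mm across, 75 mm tall, loose. Origin: centre of its underside.

How it is judged:
By the outcome, as a careful person would: the job done as asked, in the order asked, and still so for the second after the job is handed in, with the robot touching nothing.
It also fails if it takes over 70 s, if anything falls off the work surface, if the arm or the gripper's body presses on something with over 40 N, if the wrist force passes 120 N, or if a joint passes its speed limit or range.

## Working session

There is one attempt and no reset: what is moved stays moved. The work goes in short steps, Python scripts to look and compute and a tool call to move; the robot and the scene stay as the last step left them, time stands still between calls to the robot, and variables do not carry over. Pictures are saved under pics/ and viewed, at most 12 in all, crops included, and the job is handed in when it is done.

Besides the shell and the picture viewer there is one more tool, called as name(argument=value, ...) on one line, values as JSON. carry_out: Moves the arm, as the interface text tells. Its arguments: {"type":"object","properties":{"steps":{"type":"array","items":{"type":"array","items":{"type":"number"}}},"squeeze":{"type":"number"}},"required":["steps"]}

```bash
mkdir -p pics; python3 - <<'E'
from bench import ctrl
import cv2,numpy as np,pickle
s=ctrl.get_state();print(s['position'],s['tool_rot'],s['grip_width'])
d={n:ctrl.get_image(n) for n in('scene','side')}
pickle.dump(d,open('im0.pkl','wb'))
for n in d:
    cv2.imwrite(f'pics/{n}0.png',d[n]['pixels'][...,::-1]);print(d[n]['cam_to_world'].round(3).tolist(),d[n]['camera_matrix'].tolist(),d[n]['k1'])
E
```

```text
[0.20974074 0.61465623 0.22147416] [-5.13991932e-01 -3.09906346e+00  2.91734671e-03] 0.9976005959347715
[[-0.73, 0.422, -0.538, 1.196], [0.683, 0.467, -0.562, 0.606], [0.014, -0.777, -0.629, 0.714], [0.0, 0.0, 0.0, 1.0]] [[368.9484145581596, 0.0, 260.19324222445255], [0.0, 368.9484145581596, 196.7664456722907], [0.0, 0.0, 1.0]] -0.072670034817855
[[0.988, -0.077, 0.135, 0.481], [-0.155, -0.49, 0.858, -0.928], [0.0, -0.868, -0.496, 0.579], [0.0, 0.0, 0.0, 1.0]] [[394.80892121666534, 0.0, 247.633482590907], [0.0, 394.80892121666534, 192.60390315401352], [0.0, 0.0, 1.0]] -0.12240445624957803
```

View pics/scene0.png

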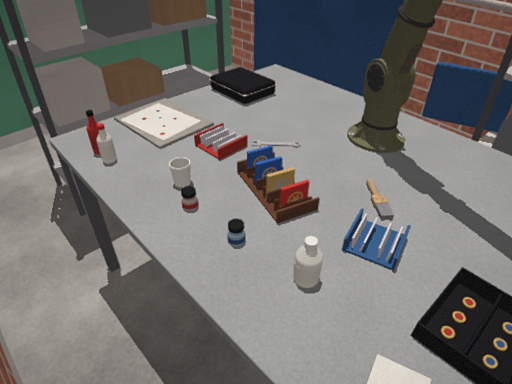

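View pics/side0.png

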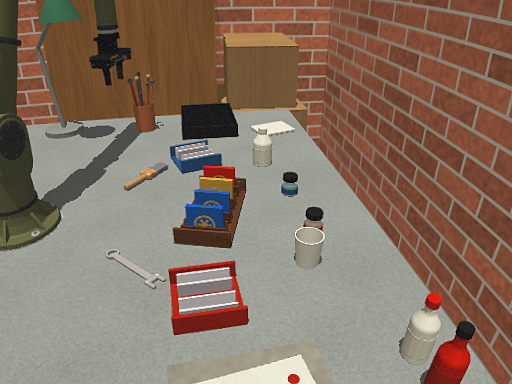

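The scene picture shows the drying rack at about (278,185), with plaques blue, blue, brass and red running from far to near. The red rack is at (221,140), the blue rack at (377,240) and the bottle at (308,265). The side picture shows the same layout, with the red rack at (207,295), the drying rack at (212,210) and the blue rack at (195,155).

```bash
cat > h.py <<'E'
import numpy as np,cv2,pickle
from scipy.spatial.transform import Rotation as R
def ray(im,uv,T=None):
    T=im['cam_to_world'] if T is None else T
    K=im['camera_matrix'];p=(np.array(uv,float)-K[:2,2])/[K[0,0],K[1,1]]
    q=p.copy()
    for _ in range(20): q=p/(1+im['k1']*(q**2).sum(-1,keepdims=True))
    d=np.concatenate([q,np.ones(q.shape[:-1]+(1,))],-1)@T[:3,:3].T
    return T[:3,3],d
def onz(im,uv,z,T=None):
    o,d=ray(im,uv,T);return o+d*((z-o[2])/d[...,2:])
def wristT(s,im):
    T=np.eye(4);T[:3,:3]=R.from_rotvec(s['tool_rot']).as_matrix();T[:3,3]=s['position'];return T@im['T_tool_cam']
def masks(px):
    h=cv2.cvtColor(px,cv2.COLOR_RGB2HSV);H,S,V=[h[...,i].astype(int) for i in range(3)]
    return {'blue':(H>100)&(H<125)&(S>150)&(V>60),'red':((H<6)|(H>174))&(S>170)&(V>80),'brass':(H>14)&(H<28)&(S>120)&(V>100),'wood':(H>3)&(H<16)&(S>100)&(V<130)}
def comps(m,amin=60):
    n,l,st,c=cv2.connectedComponentsWithStats(m.astype(np.uint8));return [(st[i],c[i],l==i) for i in range(1,n) if st[i,4]>=amin]
E
python3 - <<'E'
from h import *
d=pickle.load(open('im0.pkl','rb'))
for n in d:
    for k,m in masks(d[n]['pixels']).items():
        for st,c,_ in comps(m):
            print(n,k,st.tolist(),c.round(1),onz(d[n],c,.03).round(3)[:2],onz(d[n],c,.08).round(3)[:2])
# hand-picked jars, bottle, cup base
for nm,uv in dict(bottle=(308,280),bjar=(236,240),rjar=(190,206),cup=(181,184)).items(): print(nm,onz(d['scene'],uv,0).round(3))
a=cv2.resize(d['scene']['pixels'][110:270,180:420],None,fx=3.3,fy=3.3,interpolation=cv2.INTER_CUBIC)
cv2.imwrite('pics/c0.png',a[...,::-1])
E
```

```text
scene blue [255, 0, 148, 95, 5383] [323.9  35.4] [-0.884 -0.977] [-0.732 -0.861]
scene blue [423, 63, 74, 63, 1968] [457.9  92.3] [-0.647  0.05 ] [-0.512  0.091]
scene blue [485, 80, 27, 51, 432] [500.3 106.2] [-0.655  0.251] [-0.519  0.277]
scene blue [247, 146, 35, 38, 547] [263.1 160.5] [ 0.472 -0.14 ] [ 0.525 -0.085]
scene blue [343, 210, 67, 59, 708] [371.8 242.7] [0.526 0.327] [0.575 0.347]
scene blue [380, 231, 17, 31, 109] [388.  245.4] [0.503 0.361] [0.554 0.379]
scene red [87, 116, 17, 38, 274] [ 93.5 132.3] [ 0.815 -0.713] [ 0.843 -0.617]
scene red [195, 132, 52, 27, 433] [222.5 146.8] [ 0.518 -0.3  ] [ 0.568 -0.233]
scene red [280, 181, 29, 25, 351] [292.7 191. ] [0.52  0.041] [0.569 0.082]
scene brass [266, 169, 28, 24, 322] [278.8 177.6] [ 0.502 -0.035] [0.553 0.011]
scene brass [462, 297, 14, 11, 74] [468.7 302.3] [0.521 0.586] [0.57  0.587]
scene brass [452, 311, 14, 12, 83] [458.6 316.6] [0.574 0.586] [0.62  0.587]
scene brass [441, 326, 14, 12, 84] [447.3 331.8] [0.627 0.585] [0.669 0.587]
scene brass [493, 337, 14, 14, 74] [499.4 344.2] [0.575 0.677] [0.621 0.672]

[... 10214 characters left out ...]
.2 260.2] [ 1.157 -0.373] [ 1.095 -0.424]
side wood [428, 275, 38, 52, 445] [446.1 301.1] [ 0.946 -0.459] [ 0.904 -0.502]
side wood [451, 280, 46, 64, 877] [473.7 312.4] [ 0.984 -0.498] [ 0.938 -0.537]
side wood [502, 283, 9, 19, 73] [506.5 291.8] [ 1.09  -0.464] [ 1.035 -0.506]
side wood [478, 285, 34, 57, 798] [496.4 311.4] [ 1.031 -0.507] [ 0.981 -0.545]
side wood [473, 332, 15, 18, 109] [479.  341.6] [ 0.951 -0.563] [ 0.908 -0.597]
side wood [492, 333, 20, 40, 356] [503.6 350.5] [ 0.983 -0.592] [ 0.938 -0.623]
side wood [493, 366, 18, 18, 128] [501.7 376.8] [ 0.945 -0.639] [ 0.903 -0.665]
bottle [0.719 0.28  0.   ]
bjar [0.76 0.06 0.  ]
rjar [ 0.771 -0.14  -0.   ]
cup [ 0.73 -0.25  0.  ]
```

View pics/c0.png

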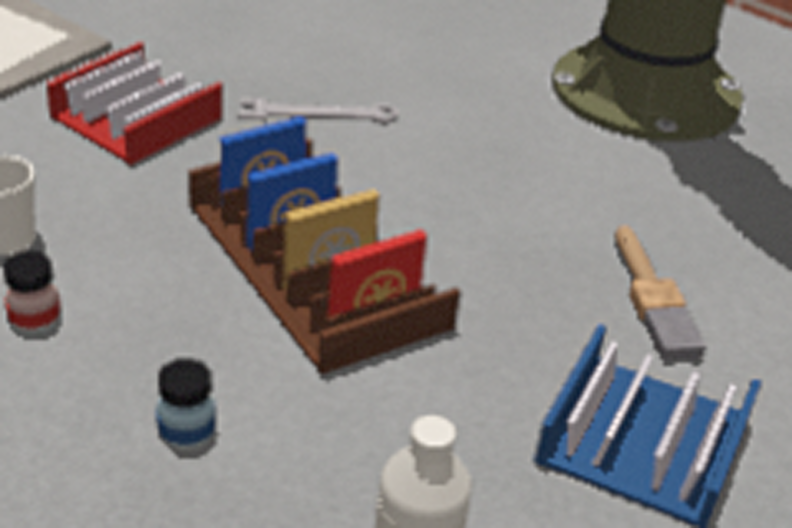

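The crop shows the plaques' order clearly and all slots standing. The blue rack (crop about (650,420)) is yawed differently from the others, so I'll look with the wrist camera from above.

carry_out(steps=[[0,0,0,28,-27,12,1],[0,0,0,28,-27,12,1],[0,0,0,28,-27,12,1],[0,0,0,28,-27,12,1],[0,0,0,28,-27,12,1],[0,0,0,28,-27,12,1],[0,0,0,28,-27,12,1],[0,0,0,28,-27,12,1],[0,0,0,28,-27,12,1],[0,0,0,28,-27,12,1],[0,0,0,28,-27,12,1]], squeeze=15)

```text
time: 1.2
position: [0.4886, 0.3464, 0.3417]
tool_rot: [-0.511, -3.098, 0.0]
ft_force: [-0.2, 1.2, 0.1]
grip_width: 1.002
grip_force: 0.0
```

```bash
cat > snap.py <<'E'
import sys;from h import *;from bench import ctrl
s=ctrl.get_state();im=ctrl.get_image('wrist');n=sys.argv[1]
pickle.dump((s,im),open(n+'.pkl','wb'));cv2.imwrite(f'pics/{n}.png',im['pixels'][...,::-1])
T=wristT(s,im);print(s['position'].round(4),'cam',T[:3,3].round(3),'axis',T[:3,2].round(3),im['T_tool_cam'].round(3).tolist())
K=im['camera_matrix'];print(K[0,0],K[:2,2],im['k1'],s['ft_force'])
E
python3 snap.py w1
```

```text
[0.4886 0.3464 0.3417] cam [0.413 0.371 0.504] axis [ 0.272 -0.092 -0.958] [[0.001, -0.957, -0.289, 0.08], [1.0, 0.0, 0.001, -0.001], [-0.001, -0.289, 0.957, -0.162], [0.0, 0.0, 0.0, 1.0]]
281.0308602074414 [249.98288111 193.74035797] 0.006231327608142684 [-0.15648624  1.17726453  0.06699466]
```

View pics/w1.png

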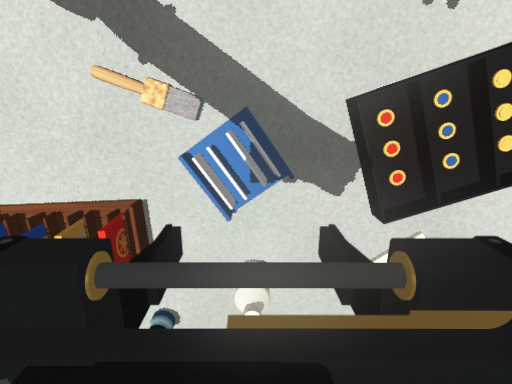

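The wrist picture shows the whole blue rack around (235,163), the brush and tray clear of it, and the bottle under the gripper. I'll enlarge the rack.

```bash
python3 - <<'E'
from h import *
s,im=pickle.load(open('w1.pkl','rb'))
a=cv2.resize(im['pixels'][95:235,165:305],None,fx=4.25,fy=4.25,interpolation=cv2.INTER_CUBIC)
cv2.imwrite('pics/c1.png',a[...,::-1])
E
```

```text
(no output)
```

View pics/c1.png

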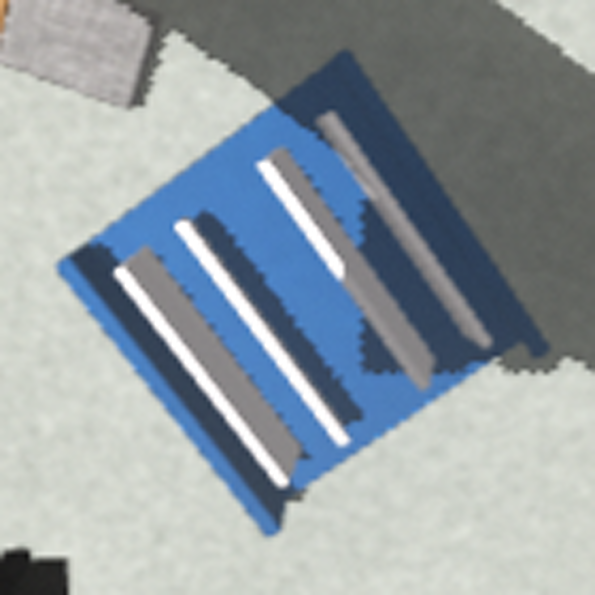

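The crop shows four slats with their top edges as strips. Slat ends are near (118,270)–(284,487), (182,225)–(344,443), (264,162)–(420,387) and (325,117)–(487,346), and the end-board corners are near (62,265), (270,533), (348,52) and (547,350).

```bash
python3 - <<'E'
from h import *
s,im=pickle.load(open('w1.pkl','rb'));T=wristT(s,im)
f=lambda pts:(np.array(pts)+.5)/4.25-.5+[165,95]
S=onz(im,f([[118,270],[284,487],[182,225],[344,443],[264,162],[420,387],[325,117],[487,346]]),.044,T)
B=onz(im,f([[62,265],[270,533],[348,52],[547,350]]),.045,T)
for i in range(0,8,2):
    d=S[i+1]-S[i];print(S[i:i+2].mean(0).round(4),'len',np.hypot(*d[:2]).round(4),'ang',np.degrees(np.arctan2(d[1],d[0])).round(1))
m=[S[i:i+2].mean(0) for i in(0,2,4,6)]
d=S[1::2]-S[::2];d=d.sum(0);d/=np.linalg.norm(d);n=np.array([-d[1],d[0],0]);print('offsets',[(x@n).round(4) for x in m],'along',[(x@d).round(4) for x in m])
print('slots',(m[0]+m[1])/2,(m[2]+m[3])/2,'centre',np.mean(m,0),'boards',B.mean(0),np.linalg.norm(B[1]-B[0]),np.linalg.norm(B[3]-B[2]),'mid sep',np.linalg.norm((B[0]+B[1]-B[2]-B[3])/2))
print('angle',np.degrees(np.arctan2(d[1],d[0])),[np.degrees(np.arctan2(*(B[j]-B[i])[[1,0]])) for i,j in((0,1),(2,3))])
R0=R.from_rotvec(s['tool_rot']).as_matrix();print('tool y ang',np.degrees(np.arctan2(R0[1,1],R0[0,1])))
E
```

```text
[0.5079 0.2725 0.044 ] len 0.1089 ang 16.3
[0.4988 0.302  0.044 ] len 0.1071 ang 16.4
[0.4865 0.3391 0.044 ] len 0.1064 ang 15.7
[0.4787 0.3678 0.044 ] len 0.1079 ang 17.1
offsets [np.float64(0.1182), np.float64(0.1491), np.float64(0.1881), np.float64(0.2178)] along [np.float64(0.5641), np.float64(0.5637), np.float64(0.5624), np.float64(0.563)]
slots [0.50334951 0.28725304 0.044     ] [0.48260231 0.35341033 0.044     ] centre [0.49297591 0.32033168 0.044     ] boards [0.49272942 0.32160807 0.045     ] 0.1354830866487886 0.1364997105020645 mid sep 0.13533462525287118
angle 16.379284833326118 [np.float64(16.289507622536433), np.float64(16.129913060816996)]
tool y ang 71.26510573816053
```

carry_out(steps=[[0,0,1,1.5,-46.5,0,1],[0,0,2,1.5,-46.5,0,1],[0,0,3,1.5,-46.5,0,1],[0,0,4,1.5,-46.5,0,1],[0,0,5,1.5,-46.5,0,1],[0,0,6,1.5,-46.5,0,1],[0,0,6,1.5,-46.5,0,1],[0,0,6,1.5,-46.5,0,1],[0,0,6,1.5,-46.5,0,1],[0,0,6,1.5,-46.5,0,1],[0,0,6,1.5,-46.5,0,1],[0,0,6,1.5,-46.5,0,1]])

```text
time: 2.45
position: [0.5051, -0.117, 0.3421]
tool_rot: [-0.346, -3.122, -0.002]
ft_force: [-0.3, 0.4, 0.3]
grip_width: 0.999
grip_force: 0.0
```

```bash
python3 snap.py w2; python3 - <<'E'
from h import *
s,im=pickle.load(open('w2.pkl','rb'))
a=cv2.resize(im['pixels'][90:240,30:430],None,fx=2,fy=2,interpolation=cv2.INTER_CUBIC)
cv2.imwrite('pics/c2.png',a[...,::-1])
E
```

```text
[ 0.5051 -0.117   0.3421] cam [ 0.427 -0.1    0.504] axis [ 0.282 -0.061 -0.958] [[0.001, -0.957, -0.289, 0.08], [1.0, 0.0, 0.001, -0.001], [-0.001, -0.289, 0.957, -0.162], [0.0, 0.0, 0.0, 1.0]]
281.0308602074414 [249.98288111 193.74035797] 0.006231327608142684 [-0.30226272  0.42499025  0.26673976]
```

View pics/c2.png

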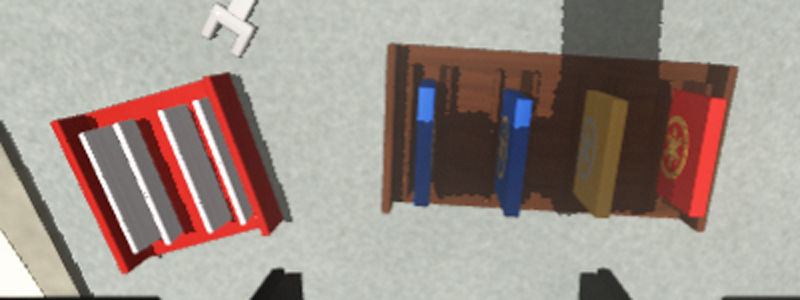

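Top view: the red rack sits at crop (170,175) with its four white slat tops visible. In the drying rack, the plaques' top strips are near x=427, 522, 612 and 708.

```bash
python3 - <<'E'
from h import *
s,im=pickle.load(open('w2.pkl','rb'))
px=im['pixels']
a=cv2.resize(px[120:232,50:178],None,fx=2.6,fy=2.6,interpolation=cv2.INTER_CUBIC)
b=cv2.resize(px[105:210,215:405],None,fx=2.6*1.6,fy=2.6*1.1*1.0,interpolation=cv2.INTER_CUBIC) if 0 else cv2.resize(px[105:210,215:405],None,fx=2.8,fy=2.8,interpolation=cv2.INTER_CUBIC)
c=np.zeros((a.shape[0]+b.shape[0],max(a.shape[1],b.shape[1]),3),np.uint8);c[:b.shape[0],:b.shape[1]]=b;c[b.shape[0]:,:a.shape[1]]=a
print(c.shape,b.shape[0]);cv2.imwrite('pics/c3.png',c[...,::-1])
E
```

```text
(585, 532, 3) 294
```

View pics/c3.png

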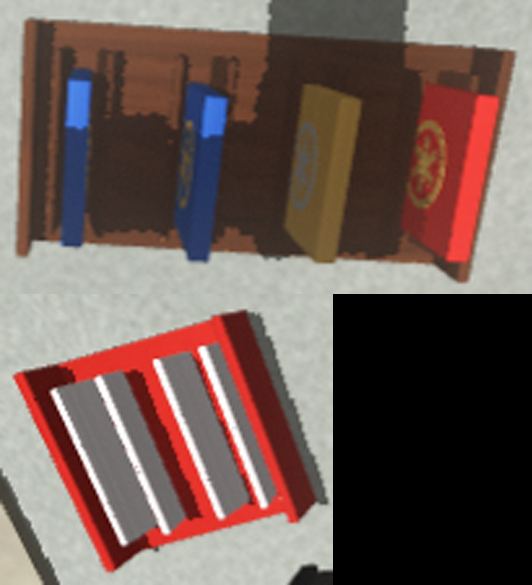

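The enlarged views give the corners of each plaque's top face (top panel) and the red rack's four white slat strips (lower panel). I'll turn them into positions.

```bash
python3 - <<'E'
from h import *
s,im=pickle.load(open('w2.pkl','rb'));T=wristT(s,im)
f=lambda p:(np.array(p)+.5)/2.8-.5+[215,105]
g=lambda p:(np.array(p)-[0,294]+.5)/2.6-.5+[50,120]
ang=lambda d:np.degrees(np.arctan2(d[1],d[0])).round(1)
P={'b1':[[69,80],[91,80],[83,244],[62,243]],'b2':[[203,94],[228,97],[209,260],[187,259]],'br':[[335,95],[361,98],[336,261],[314,260]],'red':[[473,93],[498,96],[468,261],[446,258]]}
C=[]
for k,v in P.items():
    q=onz(im,f(v),.093,T);d=(q[2]+q[3]-q[0]-q[1])/2;C.append(q.mean(0));print(k,q.mean(0).round(4),'w',np.linalg.norm(d).round(4),'th',np.linalg.norm(q[1]+q[2]-q[0]-q[3]).round(4)/2,'ang',ang(d))
C=np.array(C);print('steps',np.linalg.norm(np.diff(C,axis=0),axis=1),'row dir',ang(C[3]-C[0]))
S=onz(im,g([[55,391],[126,543],[99,378],[167,532],[157,361],[221,517],[202,347],[267,506]]),.044,T)
m=(S[::2]+S[1::2])/2;d=S[1::2]-S[::2];print('red len',np.linalg.norm(d,axis=1),[ang(x) for x in d])
D=d.sum(0);D/=np.linalg.norm(D);n=np.array([-D[1],D[0],0]);print('off',(m@n).round(4),'along',(m@D).round(4),'ang',ang(D))
print('slots',((m[0]+m[1])/2).round(4),((m[2]+m[3])/2).round(4),'centre',m.mean(0).round(4))
E
```

```text
b1 [ 0.4997 -0.1281  0.093 ] w 0.0873 th 0.01135 ang -15.7
b2 [ 0.5231 -0.0624  0.093 ] w 0.0887 th 0.01255 ang -16.3
br [0.5387 0.0047 0.093 ] w 0.0887 th 0.01285 ang -15.5
red [0.5535 0.0745 0.093 ] w 0.089 th 0.01275 ang -14.5
steps [0.06968907 0.06891549 0.07136018] row dir 75.1
red len [0.10633634 0.10658829 0.1064983  0.1080246 ] [np.float64(3.0), np.float64(2.7), np.float64(2.4), np.float64(3.4)]
off [-0.4237 -0.3939 -0.355  -0.3238] along [0.4694 0.4693 0.4691 0.4693] ang 2.9
slots [ 0.4894 -0.3847  0.044 ] [ 0.4857 -0.3153  0.044 ] centre [ 0.4875 -0.35    0.044 ]
```

Measured sizes match (70 mm pitch, 90 x 12 mm tops, 26 mm slot mouths). I'll go above the outer blue plaque.

carry_out(steps=[[0,0,-2.3,-0.5,-1.0,-5,0.5],[0,0,-2.3,-0.5,-1.0,-10,0.5],[0,0,-2.3,-0.5,-1.0,-15,0.5],[0,0,-2.3,-0.5,-1.0,-19,0.5],[0,0,-2.3,-0.5,-1.0,-21,0.5],[0,0,-2.3,-0.5,-1.0,-21,0.5],[0,0,-2.3,-0.5,-1.0,-21,0.5]])

```text
time: 3.2
position: [0.5006, -0.128, 0.1331]
tool_rot: [0.409, 3.115, 0.0]
ft_force: [0.6, 0.2, 0.5]
grip_width: 0.516
grip_force: 0.0
```

```bash
cat > st.py <<'E'
from h import *;from bench import ctrl
s=ctrl.get_state();M=R.from_rotvec(s['tool_rot']).as_matrix()
print(s['position'].round(4),'yang',np.degrees(np.arctan2(M[1,1],M[0,1])).round(2),'z',M[:,2].round(4),'w',round(s['grip_width'],3),'F',s['ft_force'].round(1),'t',s['time'],'q',np.round(s['joint_positions'],2))
E
python3 st.py
```

```text
[ 0.5006 -0.128   0.1331] yang 75.04 z [ 2.e-04  2.e-04 -1.e+00] w 0.516 F [0.6 0.2 0.5] t 3.2 q [-0.35  0.11  0.58  1.91 -0.06  1.14  1.57]
```

carry_out(steps=[[0,0,0,0,0,-4,0.5],[0,0,0,0,0,-7.2,0.5],[0,0,0,0,0,-7.2,0.5],[0,0,0,0,0,-7.2,0],[0,0,0,0,0,-7.2,0],[0,0,0,0,0,-7.2,0],[0,0,0,0,0,-7.2,0],[0,0,0,0,0,-7.2,0],[0,0,0,0,0,-7.2,0]], squeeze=20)

```text
time: 4.1
position: [0.5005, -0.1297, 0.0614]
tool_rot: [0.414, 3.113, 0.001]
ft_force: [-0.4, -0.3, 4.4]
grip_width: 0.138
grip_force: 19.9
```

carry_out(steps=[[0,0,0,0,0,2,0],[0,0,0,0,0,5,0],[0,0,0,0,0,9,0],[0,0,0,0,0,13,0],[0,0,4,-0.2,4,13,0],[0,0,8,-0.4,8.5,13,0],[0,0,12,-0.6,13,13,0],[0,0,16,-0.7,17.5,13,0],[0,0,20,-0.9,22,13,0],[0,0,24,-1.1,26.5,13,0],[0,0,28,-1.3,31,13,0],[0,0,31.3,-1.4,35,13,0]])

```text
time: 5.3
position: [0.485, 0.2225, 0.1902]
tool_rot: [0.447, -3.109, -0.0]
ft_force: [0.3, 0.2, -0.4]
grip_width: 0.135
grip_force: 19.9
```

carry_out(steps=[[0,0,0,-0.1,4,0,0],[0,0,0,-0.2,8,0,0],[0,0,0,-0.3,11.5,0,0],[0,0,0,-0.3,13.4,-1,0],[0,0,0,-0.3,13.4,-5,0],[0,0,0,-0.3,13.4,-7,0],[0,0,0,-0.3,13.4,-7,0],[0,0,0,-0.3,13.4,-7,0]])

```text
time: 6.1
position: [0.4832, 0.3531, 0.1203]
tool_rot: [0.44, -3.11, 0.002]
ft_force: [-0.1, 0.3, -0.4]
grip_width: 0.136
grip_force: 19.9
```

```bash
python3 st.py
```

```text
[0.4832 0.3531 0.1203] yang 106.09 z [-6.0e-04 -1.1e-03 -1.0e+00] w 0.136 F [-0.1  0.3 -0.4] t 6.1 q [-0.82  0.28  0.17  1.72 -0.05  1.15  1.22]
```

carry_out(steps=[[0,0,0.2,0,0.1,-2,0],[0,0,0.2,0,0.1,-3.5,0],[0,0,0.2,0,0.1,-4.5,0],[0,0,0.2,0,0.1,-5,0],[0,0,0.2,0,0.1,-5.2,0],[0,0,0.2,0,0.1,-5.2,0]])

```text
time: 6.7
position: [0.4831, 0.3553, 0.0688]
tool_rot: [-0.447, 3.109, 0.0]
ft_force: [-0.2, 0.1, -1.8]
grip_width: 0.131
grip_force: 19.9
```

```bash
python3 st.py; python3 snap.py w3; python3 - <<'E'
from h import *;from bench import ctrl
s,im=pickle.load(open('w3.pkl','rb'))
d=ctrl.get_image('scene')
a=cv2.resize(im['pixels'],(640,480))[100:480,100:540];b=cv2.resize(d['pixels'][150:290,310:440],None,fx=2.7,fy=2.7)
c=np.zeros((380,440+b.shape[1],3),np.uint8);c[:,:440]=a;c[:b.shape[0],440:]=b[:380]
cv2.imwrite('pics/c4.png',c[...,::-1])
E
```

```text
[0.4831 0.3553 0.0688] yang 106.36 z [ 2.e-04  2.e-04 -1.e+00] w 0.131 F [-0.2  0.1 -1.8] t 6.7 q [-0.82  0.33  0.17  1.76 -0.06  1.05  1.23]
[0.4831 0.3553 0.0688] cam [0.406 0.332 0.23 ] axis [ 0.278  0.083 -0.957] [[0.001, -0.957, -0.29, 0.08], [1.0, 0.0, 0.001, -0.001], [-0.001, -0.29, 0.957, -0.162], [0.0, 0.0, 0.0, 1.0]]
281.0308602074414 [249.98288111 193.74035797] 0.006231327608142684 [-0.15160691  0.05984247 -1.80332111]
```

View pics/c4.png

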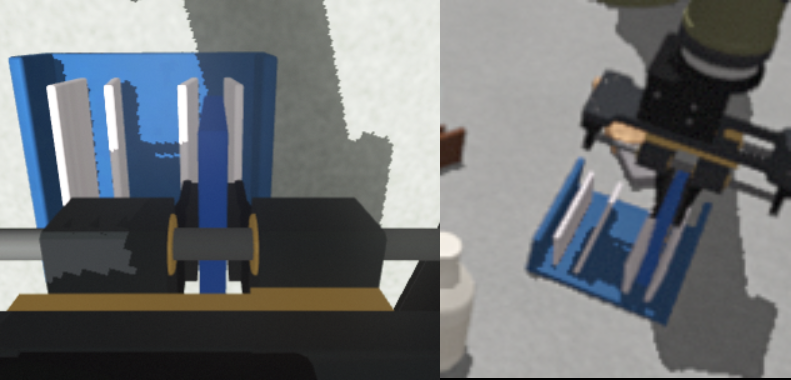

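The plaque sits neatly between the two right-hand slats (wrist view, x about 212 between slats at 188 and 233), with no contact force. I'll lower it the rest of the way slowly.

carry_out(steps=[[0,0,0,0,0,-0.3,0],[0,0,0,0,0,-0.6,0],[0,0,0,0,0,-0.7,0],[0,0,0,0,0,-0.8,0],[0,0,0,0,0,-0.8,0]])

```text
time: 7.3
position: [0.4827, 0.3552, 0.0614]
tool_rot: [0.447, -3.109, -0.0]
ft_force: [-2.6, -1.9, 5.3]
grip_width: 0.141
grip_force: 20.0
```

carry_out(steps=[[0,0,0,0,0,0,0.3],[0,0,0,0,0,0,0.4],[0,0,0,0,0,0,0.4],[0,0,0,0,0,0,0.4],[0,0,0,0,0,2,0.4],[0,0,0,0,0,5,0.4],[0,0,0,0,0,9,0.4],[0,0,0,0,0,13,0.4],[0,0,0,0,0,13,0.4]])

```text
time: 8.2
position: [0.486, 0.3574, 0.1973]
tool_rot: [-0.445, 3.1, 0.01]
ft_force: [0.8, 1.3, 1.1]
grip_width: 0.399
grip_force: 0.0
```

```bash
python3 st.py; python3 snap.py w4; python3 - <<'E'
from h import *;from bench import ctrl
s,im=pickle.load(open('w4.pkl','rb'));T=wristT(s,im)
# plaque top face seen from wrist: bright part of blue mask, coarse check
c=im['pixels'][0:230]
cs=sorted(comps(masks(c)['blue'],100),key=lambda t:-t[0][4])
print([(t[0].tolist()) for t in cs[:4]])
E
```

```text
[0.486  0.3574 0.1973] yang 106.35 z [ 0.0088  0.0075 -0.9999] w 0.399 F [0.8 1.3 1.1] t 8.2 q [-0.83  0.22  0.18  1.63 -0.04  1.28  1.21]
[0.486  0.3574 0.1973] cam [0.408 0.333 0.358] axis [ 0.286  0.09  -0.954] [[0.001, -0.957, -0.29, 0.08], [1.0, 0.0, 0.001, -0.001], [-0.001, -0.29, 0.957, -0.162], [0.0, 0.0, 0.0, 1.0]]
281.0308602074414 [249.98288111 193.74035797] 0.006231327608142684 [0.80793188 1.27811369 1.10274524]
[[166, 114, 88, 115, 3745], [151, 115, 18, 115, 626]]
```

carry_out(steps=[[0,0,-4,0.5,-4.5,0,0.5],[0,0,-8,1,-9,0,0.5],[0,0,-12,1.5,-13.5,0,0.5],[0,0,-16,2,-18,0,0.5],[0,0,-20,2.4,-22.5,0,0.5],[0,0,-24,2.8,-27,0,0.5],[0,0,-28,3.2,-31.5,0,0.5],[0,0,-31.3,3.6,-36,0,0.5],[0,0,-31.3,3.9,-40,0,0.5],[0,0,-31.3,4.0,-41.8,-3,0.5],[0,0,-31.3,4.0,-41.8,-5.9,0.5],[0,0,-31.3,4.0,-41.8,-5.9,0.5]])

```text
time: 9.45
position: [0.5188, -0.0634, 0.1268]
tool_rot: [-0.41, -3.105, 0.003]
ft_force: [-1.1, 0.6, 0.2]
grip_width: 0.5
grip_force: 0.0
```

```bash
python3 st.py
```

```text
[ 0.5188 -0.0634  0.1268] yang 74.95 z [-9.5e-03 -6.0e-04 -1.0e+00] w 0.5 F [-1.1  0.6  0.2] t 9.45 q [-0.42  0.13  0.53  1.9  -0.07  1.14  1.44]
```

carry_out(steps=[[0,0,0,0,0,0,0.5],[0,0,0,0,0,-2,0.5],[0,0,0,0,0,-5,0.5],[0,0,0,0,0,-7.1,0.5],[0,0,0,0,0,-7.1,0.5],[0,0,0,0,0,-7.1,0],[0,0,0,0,0,-7.1,0],[0,0,0,0,0,-7.1,0],[0,0,0,0,0,-7.1,0],[0,0,0,0,0,-7.1,0],[0,0,0,0,0,-7.1,0]])

```text
time: 10.55
position: [0.5233, -0.0628, 0.0612]
tool_rot: [0.408, 3.114, 0.001]
ft_force: [-0.1, -0.7, 3.5]
grip_width: 0.136
grip_force: 20.0
```

carry_out(steps=[[0,0,0,0,0,2,0],[0,0,0,0,0,5,0],[0,0,0,0,0,9,0],[0,0,0,0,0,13,0],[0,0,4,-0.2,4,13,0],[0,0,8,-0.5,8.5,13,0],[0,0,12,-0.7,13,13,0],[0,0,16,-1.0,17.5,13,0],[0,0,20,-1.3,22,13,0],[0,0,24,-1.5,26.5,13,0],[0,0,28,-1.8,31,13,0],[0,0,31.3,-2.0,35,13,0]])

```text
time: 11.75
position: [0.5019, 0.2895, 0.1901]
tool_rot: [0.453, -3.108, -0.0]
ft_force: [0.4, 0.2, -1.5]
grip_width: 0.136
grip_force: 20.0
```

carry_out(steps=[[0,0,0,0,0,0,0],[0,0,0,0,0,-3,0],[0,0,0,0,0,-6,0],[0,0,0,0,0,-7,0],[0,0,0,0,0,-7,0],[0,0,0,0,0,-7,0]])

```text
time: 12.35
position: [0.5036, 0.2872, 0.1216]
tool_rot: [-0.446, 3.109, 0.001]
ft_force: [-0.5, 0.0, -0.4]
grip_width: 0.137
grip_force: 20.0
```

```bash
python3 st.py
```

```text
[0.5036 0.2872 0.1216] yang 106.33 z [ 1.1e-03  7.0e-04 -1.0e+00] w 0.137 F [-0.5  0.  -0.4] t 12.35 q [-0.76  0.24  0.23  1.77 -0.06  1.14  1.34]
```

Aligned. I'll lower it slowly.

carry_out(steps=[[0,0,0,0,0,-2,0],[0,0,0,0,0,-3.5,0],[0,0,0,0,0,-4.5,0],[0,0,0,0,0,-5.2,0],[0,0,0,0,0,-5.4,0],[0,0,0,0,0,-5.7,0],[0,0,0,0,0,-5.9,0],[0,0,0,0,0,-6.0,0],[0,0,0,0,0,-6.0,0]])

```text
time: 13.25
position: [0.5031, 0.2874, 0.0612]
tool_rot: [-0.447, 3.109, 0.001]
ft_force: [-0.3, -0.5, 2.4]
grip_width: 0.135
grip_force: 20.0
```

carry_out(steps=[[0,0,0,0,0,0,0.3],[0,0,0,0,0,0,0.4],[0,0,0,0,0,0,0.4],[0,0,0,0,0,0,0.4],[0,0,0,0,0,2,0.4],[0,0,0,0,0,5,0.4],[0,0,0,0,0,9,0.4],[0,0,0,0,0,13,0.4],[0,0,0,0,0,13,0.4]])

```text
time: 14.15
position: [0.5062, 0.289, 0.1972]
tool_rot: [-0.445, 3.1, 0.008]
ft_force: [0.5, 0.6, -0.1]
grip_width: 0.396
grip_force: 0.0
```

```bash
python3 st.py; python3 snap.py w5; python3 - <<'E'
from h import *;from bench import ctrl
s,im=pickle.load(open('w5.pkl','rb'))
d=ctrl.get_image('scene')
a=cv2.resize(im['pixels'][60:240,130:380],None,fx=1.9,fy=1.9);b=cv2.resize(d['pixels'][190:290,320:430],None,fx=2.9,fy=2.9)
c=np.zeros((345,a.shape[1]+b.shape[1],3),np.uint8);c[:a.shape[0],:a.shape[1]]=a;c[:b.shape[0],a.shape[1]:]=b
cv2.imwrite('pics/c5.png',c[...,::-1])
E
```

```text
[0.5062 0.289  0.1972] yang 106.35 z [ 0.0093  0.0066 -0.9999] w 0.396 F [ 0.5  0.6 -0.1] t 14.15 q [-0.77  0.18  0.23  1.68 -0.04  1.27  1.33]
[0.5062 0.289  0.1972] cam [0.428 0.265 0.358] axis [ 0.286  0.089 -0.954] [[0.001, -0.957, -0.29, 0.08], [1.0, 0.0, 0.001, -0.001], [-0.001, -0.29, 0.957, -0.162], [0.0, 0.0, 0.0, 1.0]]
281.0308602074414 [249.98288111 193.74035797] 0.006231327608142684 [ 0.46626553  0.6278347  -0.14835883]
```

View pics/c5.png

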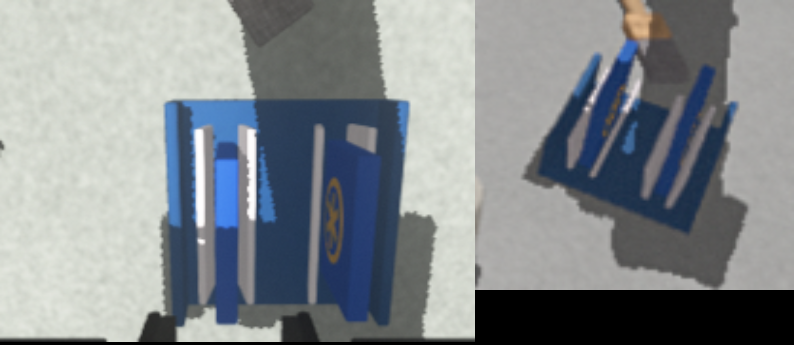

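Both blue plaques stand in their own slots: wrist view x about 228 between slats 203 and 247, and x about 350 in the other slot. Both are on the floor. Next is the red one.

carry_out(steps=[[0,0,-6,1.0,-4,0,0.5],[0,0,-12,2.1,-8.5,0,0.5],[0,0,-18,3.1,-13,0,0.5],[0,0,-24,4.2,-17.5,0,0.5],[0,0,-31.3,5.0,-21.3,0,0.5],[0,0,-31.3,5.0,-21.3,-3,0.5],[0,0,-31.3,5.0,-21.3,-5.9,0.5],[0,0,-31.3,5.0,-21.3,-5.9,0.5],[0,0,-31.3,5.0,-21.3,-5.9,0.5]])

```text
time: 15.15
position: [0.5519, 0.0741, 0.1305]
tool_rot: [-0.408, -3.112, 0.002]
ft_force: [0.6, -0.6, 0.3]
grip_width: 0.499
grip_force: 0.0
```

```bash
python3 st.py
```

```text
[0.5519 0.0741 0.1305] yang 75.08 z [-0.0028 -0.001  -1.    ] w 0.499 F [ 0.6 -0.6  0.3] t 15.15 q [-0.56  0.2   0.42  1.81 -0.09  1.15  1.2 ]
```

carry_out(steps=[[0,0,0,0,0,0,0.5],[0,0,0,0,0,-2,0.5],[0,0,0,0,0,-5,0.5],[0,0,0,0,0,-7.1,0.5],[0,0,0,0,0,-7.1,0.5],[0,0,0,0,0,-7.1,0],[0,0,0,0,0,-7.1,0],[0,0,0,0,0,-7.1,0],[0,0,0,0,0,-7.1,0],[0,0,0,0,0,-7.1,0],[0,0,0,0,0,-7.1,0]])

```text
time: 16.25
position: [0.5533, 0.0744, 0.0612]
tool_rot: [0.408, 3.114, 0.001]
ft_force: [-0.1, 0.9, 2.5]
grip_width: 0.138
grip_force: 20.0
```

carry_out(steps=[[0,0,0,0,0,2,0],[0,0,0,0,0,5,0],[0,0,0,0,0,9,0],[0,0,0,0,0,13,0],[0,0,2,-0.8,-4.5,13,0],[0,0,4,-1.6,-9,13,0],[0,0,6,-2.4,-13.5,13,0],[0,0,8,-3.2,-18,13,0],[0,0,10,-4.0,-22.5,13,0],[0,0,12,-4.8,-27,13,0],[0,0,15,-5.6,-31.5,13,0],[0,0,17.8,-6.3,-36,13,0]])

```text
time: 17.45
position: [0.489, -0.2873, 0.1905]
tool_rot: [-0.082, 3.14, 0.001]
ft_force: [1.2, -0.1, -1.5]
grip_width: 0.136
grip_force: 20.0
```

carry_out(steps=[[0,0,0,-0.5,-2.9,0,0],[0,0,0,-0.5,-2.9,0,0],[0,0,0,-0.5,-2.9,-3,0],[0,0,0,-0.5,-2.9,-6,0],[0,0,0,-0.5,-2.9,-7,0],[0,0,0,-0.5,-2.9,-7,0],[0,0,0,-0.5,-2.9,-7,0]])

```text
time: 18.15
position: [0.4856, -0.3148, 0.1215]
tool_rot: [-0.079, 3.14, -0.001]
ft_force: [-0.5, -0.2, -0.8]
grip_width: 0.136
grip_force: 20.0
```

```bash
python3 st.py
```

```text
[ 0.4856 -0.3148  0.1215] yang 92.89 z [ 1.e-03 -4.e-04 -1.e+00] w 0.136 F [-0.5 -0.2 -0.8] t 18.15 q [-0.07  0.28  0.7   1.78 -0.2   1.15  2.31]
```

carry_out(steps=[[0,0,0,0,0,-1.5,0],[0,0,0,0,0,-2.5,0],[0,0,0,0,0,-3.5,0],[0,0,0,0,0,-4.3,0],[0,0,0,0,0,-4.8,0],[0,0,0,0,0,-5.0,0],[0,0,0,0,0,-5.0,0]])

```text
time: 18.85
position: [0.4848, -0.3148, 0.0704]
tool_rot: [0.078, -3.14, -0.0]
ft_force: [0.7, -0.1, -0.3]
grip_width: 0.137
grip_force: 20.0
```

```bash
python3 st.py;python3 snap.py w6; python3 - <<'E'
from h import *
from bench import ctrl
s,im=pickle.load(open('w6.pkl','rb'))
d=ctrl.get_image('side')
a=cv2.resize(im['pixels'][60:300,100:400],None,fx=1.4,fy=1.4);b=cv2.resize(d['pixels'][220:340,150:260],None,fx=2.8,fy=2.8)
c=np.zeros((336,a.shape[1]+b.shape[1],3),np.uint8);c[:a.shape[0],:a.shape[1]]=a;c[:b.shape[0],a.shape[1]:]=b
cv2.imwrite('pics/c6.png',c[...,::-1])
E
```

```text
[ 0.4848 -0.3148  0.0704] yang 92.86 z [-3.e-04  1.e-04 -1.e+00] w 0.137 F [ 0.7 -0.1 -0.3] t 18.85 q [-0.04  0.34  0.68  1.83 -0.25  1.06  2.35]
[ 0.4848 -0.3148  0.0704] cam [ 0.405 -0.32   0.232] axis [ 0.289  0.016 -0.957] [[0.001, -0.957, -0.289, 0.08], [1.0, 0.0, 0.001, -0.001], [-0.001, -0.289, 0.957, -0.162], [0.0, 0.0, 0.0, 1.0]]
281.0308602074414 [249.98288111 193.74035797] 0.006231327608142684 [ 0.69505273 -0.07904668 -0.27080348]
```

View pics/c6.png

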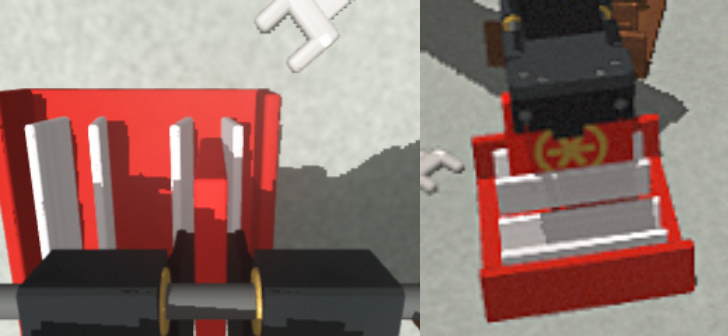

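The red plaque is between its slats (wrist view x about 210 between 182 and 235), with no side force. I'll lower it the last 9 mm.

carry_out(steps=[[0,0,0,0,0,-0.4,0],[0,0,0,0,0,-0.7,0],[0,0,0,0,0,-0.9,0],[0,0,0,0,0,-1.0,0],[0,0,0,0,0,-1.0,0]])

```text
time: 19.45
position: [0.485, -0.3151, 0.0612]
tool_rot: [-0.078, 3.14, 0.0]
ft_force: [-1.5, 0.6, 3.3]
grip_width: 0.136
grip_force: 20.0
```

carry_out(steps=[[0,0,0,0,0,0,0.3],[0,0,0,0,0,0,0.4],[0,0,0,0,0,0,0.4],[0,0,0,0,0,0,0.4],[0,0,0,0,0,2,0.4],[0,0,0,0,0,5,0.4],[0,0,0,0,0,10,0.4],[0,0,0,0,0,15,0.4],[0,0,0,0,0,20,0.4],[0,0,0,0,0,20,0.4],[0,0,0,0,0,20,0.4]])

```text
time: 20.55
position: [0.4855, -0.3152, 0.2618]
tool_rot: [-0.078, 3.138, -0.001]
ft_force: [-0.6, 0.5, -1.1]
grip_width: 0.397
grip_force: 0.0
```

```bash
python3 st.py; python3 - <<'E'
from h import *
from bench import ctrl
d=ctrl.get_image('scene')
cv2.imwrite('pics/f.png',cv2.resize(d['pixels'][110:300,160:420],None,fx=3,fy=3,interpolation=cv2.INTER_CUBIC)[...,::-1])
E
```

```text
[ 0.4855 -0.3152  0.2618] yang 92.86 z [ 2.9e-03 -7.0e-04 -1.0e+00] w 0.397 F [-0.6  0.5 -1.1] t 20.55 q [-0.11  0.17  0.73  1.6  -0.12  1.41  2.25]
```

View pics/f.png

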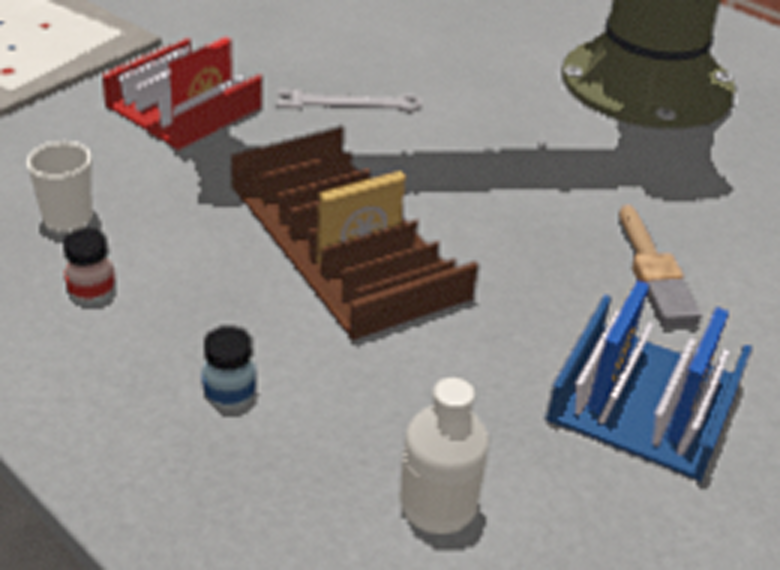

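The final picture shows the red plaque standing in the red rack at (205,80) and both blue ones in the blue rack at (620,345) and (700,370). The brass plaque is in place at (362,215), and the jars, bottle and cup have not moved.

```bash
python3 -c "
from bench import ctrl
print(ctrl.close_job())"
```

```text
the job is handed in; nothing more can be done
None
```

I handed the job in at 20.6 s: both blue plaques stand in the blue rack and the red one in the red rack, each in its own slot, set down on the floor and about centred, and the brass plaque, jars, bottle and cup are where they started; the hand-in returned no verdict.

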